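Screw the sample jar's lid home

ROBOT

A 6-joint arm with a two-finger parallel gripper is mounted at the origin on a cart in front of the work surface, level with it; the furniture and walls round the work are solid. World frame = base frame: x ahead of the robot, y to its left, z up, the work surface at z = 0. Lengths are in mm, angles in rad, forces in N, time in s.
With the tool pointing down it reaches from about 275 to 750 mm from the base axis. Payload 10.2 kg.
Tool frame: the origin (TCP) lies at the very end of the fingers, on their centre line; the grasp point (between the pads) lies ctrl.grip_depth behind it (ctrl.grip_depth is the distance from the TCP to the grasp point, in mm); z points along the fingers, y is the direction in which the jaws open and shut (so a half turn about z gives the same grasp; the last joint's range is limited). The gripper opens to 85 mm and grips with 20 to 120 N. Pads are 22 mm wide; open, the fingers measure 114 mm over their backs; the gripper's body (76 mm by 85 mm) begins 54 mm behind the grasp point. The pads swing forward as they close: fully open they stand 13 mm farther back than shut.
Start: joints at [0.89, 0.313, 1.498, -0, 1.331, -0.223], TCP at [232.05, 470.939, 203.194] pointing down, gripper open.
Joint ranges: [-2.94, 2.94], [-0.97, 2.17], [0.19, 2.56], [-1.23, 4.37], [0.02, 3.11], [-2.88, 2.88]. Speed limits (rad/s): [2.39, 2.39, 3.01, 3.14, 3.14, 3.14].

INTERFACE

Orientations are given as a unit quaternion [w, x, y, z].
In Python, from rig import telemetry, eyes, ctrl, nets gives the robot as it stands. The module is installed in compiled form; this text tells all that it offers.
- The arm moves only by the tool drive_tool, never from a script. Its argument "series" is text: rows parted by semicolons, each of 7 numbers parted by spaces: the shift along the tool's x, y, z normalised to -1 to 1, where 1 is 0.12 m, then the turn, a rotation vector about the tool's x, y, z normalised to -1 to 1, where 1 is 0.5 rad, then the opening, from 0 (shut) to 1 (fully open). In form: tx ty tz wx wy wz hand; .... A call has 1 to 20 rows; each row is the pose to reach, as a shift and turn from the pose measured when the call began, along the tool's axes at that moment; what a row does not reach only later rows make up. A row lasts 1/10 s, in which the tool goes at most 50 mm and 8.59 degrees, less where a joint would pass 70% of its speed; a pose out of reach is approached as far as the arm can. A call with a number of a shift or a turn outside -1 to 1 is refused whole. A call with a gripper value outside its range is refused whole. The fingers move at their own pace and stop on an object; "newtons" is the grip in N (left out, the last holds). Time passes only in rows, so rows that repeat a pose let the fingers close. It gives the time, the measured TCP pose, the force and the opening at its end, in the units of the state.
- telemetry.sense(): the state, without advancing time (a new reading comes with each control period).
- eyes.capture(name): name is "scene" or "top" or "wrist"; returns a dict with "frame" (420x560x3 uint8, red, green, blue), "fx", "fy", "cx", "cy" (pixels), "D" ([k1, k2, p1, p2, k3] as OpenCV has them; the pictures are not rectified), "view" (4x4, takes a point from world to camera coordinates). Camera axes: x right, y up, looking along -z (the intrinsics and any distortion apply to the point x, -y, -z); pixel columns grow to the right and rows downward; lengths in mm; the calibration is good to about 2 mm. A picture is of the moment at which its call begins. There is no depth.
- ctrl.finish_job(): hands the job in, once; it reports no verdict.
Trained networks look in a picture, given as the dict that the camera call returned (one of the last four; its "shot" number tells which), for a name from the list of things; names that differ only in an ending like _2 or _b are one class to them, and where a whole thing is asked for, a point or a joint stands for the part that bears it (a point fixed in the world has none). Each returns a list of dicts, best first, with "confidence" (0 to 1); they miss things now and then, are a little off and sometimes report something else, mostly with a low value. They report only what shows in the picture. A call takes as long as a camera call.
- nets.spot_in(name, picture): "rect" ([left, top, right, bottom] in pixels, round what is visible of it).
The state is a dict: "time_s": time; "joints": joint angles; "dq": joint speeds; "tau": joint torques, N m; "eef_pos": TCP position; "ee_rot": TCP orientation; "force": force on the tool from outside, world axes, zero at the start; "wrist_torque": the same for the moment, N m; "grip_width": opening from 0.0 (shut) to 1.0 (fully open).
Only numpy, scipy, OpenCV 4.12 (cv2) and the standard library are available. Lean on these libraries where they do the work, as an engineer would, in place of code of your own. Each camera call takes 0.05 s, during which the arm holds its last target. There are 200 camera calls.

TASK

The orange lid of one sample jar is only started on its thread, about one full turn from closed. Screw it on clockwise, regripping between turns, until it is fully home, then let go. Leave the blue lid on the other jar screwed tight.

Things in the scene. Friction and masses are not known exactly. Their poses are not given: they have to be found in the camera images.
- orange_lid (a joint): how far the orange lid is unscrewed, rad: 0 = fully home (hard stop), positive = turned counter-clockwise seen from above. It starts 5.4 to 6.4 rad open. Turn it clockwise seen from above to close it; it turns with light friction (0.08 N m) about the vertical axis, stays where it is left, and sinks 1.27 mm per radian (8 mm per turn) as it closes.
- orange_lid_centre (a point): centre of the orange screw lid, on its turning axis, half-way up the lid. The lid is an upright knurled disc, 44 mm in diameter and 20 mm high, so it can be gripped across at any yaw; white index line on its top. Its underside is 68 mm above the worktop when home. The clear jar below it is 37 mm in diameter and is held fast in a grey block, 70x70x26 mm, fixed to the worktop: it cannot turn or lift.
- blue_lid (a joint): how far the blue lid is unscrewed, rad, same sense; starts at 0 (home) and is to stay there.
- blue_lid_centre (a point): centre of the blue screw lid on the other jar, which is alike in shape and size and is held in a block of the same kind.

How it is judged:
By the outcome, as a careful person would: the job done as asked, in the order asked, and still so for the second after the job is handed in, with the robot touching nothing.
It also fails if it takes over 54 s, if anything falls off the work surface, if the arm or the gripper's body presses on something with over 40 N, if the wrist force passes 120 N, or if a joint passes its speed limit or range.

## Working session

There is one attempt and no reset: what is moved stays moved. The work goes in short steps, Python scripts to look and compute and a tool call to move; the robot and the scene stay as the last step left them, time stands still between calls to the robot, and variables do not carry over. Pictures are saved under pics/ and viewed, about 8 in all and at most 12, crops included, and the job is handed in when it is done.

Besides the shell and the picture viewer there is one more tool, called in YAML: its name, and indented under it one key for each argument. drive_tool: Moves the arm, as the interface text tells. Scaled input: -1 to 1 covers 0.12 m each way for a shift and 0.5 rad each way for a turn. Its arguments: {"type":"object","properties":{"series":{"type":"string"},"newtons":{"type":"number"}},"required":["series"]}

```bash
mkdir -p pics; cat > h.py <<'E'
import numpy as np, cv2
from rig import telemetry, eyes, ctrl, nets
from scipy.spatial.transform import Rotation as R
def ray(p,u,v):
    K=np.array([[p['fx'],0,p['cx']],[0,p['fy'],p['cy']],[0,0,1.]])
    q=cv2.undistortPoints(np.array([[[u,v]]],float),K,np.array(p['D'],float))[0,0]
    V=np.array(p['view']);Rt=V[:3,:3];o=-Rt.T@V[:3,3]
    return o,Rt.T@np.array([q[0],-q[1],-1.])
def at_z(p,u,v,z):
    o,d=ray(p,u,v); return o+d*(z-o[2])/d[2]
def tri(rs):
    A=0;b=0
    for o,d in rs:
        d=d/np.linalg.norm(d);M=np.eye(3)-np.outer(d,d);A=A+M;b=b+M@o
    return np.linalg.solve(A,b)
def save(p,n): cv2.imwrite(f'pics/{n}.png',p['frame'][:,:,::-1])
def rot(s):
    w,x,y,z=s['ee_rot']; return R.from_quat([x,y,z,w])
E
python3 - <<'E'
from h import *
s=telemetry.sense();print(s);print(ctrl.grip_depth)
c={}
for n in('scene','top'):
    p=c[n]=eyes.capture(n);save(p,n+'0')
    for k in('orange_lid','blue_lid'):
        for r in nets.spot_in(k,p)[:2]:
            a=r['rect'];u,v=(a[0]+a[2])/2,(a[1]+a[3])/2
            c[n,k]=c.get((n,k),ray(p,u,v)); print(n,k,r,at_z(p,u,v,80))
for k in('orange_lid','blue_lid'):
    print(k,tri([c[n,k] for n in('scene','top') if (n,k) in c]))
a=c['scene']['frame'];b=c['top']['frame'];cv2.imwrite('pics/both.png',np.hstack([a,b])[:,:,::-1])
print(rot(s).as_matrix())
im=cv2.imread('pics/both.png');cv2.imwrite('pics/both.png',cv2.resize(im,(800,300)))
E
```

```text
{'time_s': 0.0, 'joints': array([ 8.89613562e-01,  3.13436215e-01,  1.49845505e+00, -2.30941707e-05,
        1.33101398e+00, -2.23392580e-01]), 'dq': array([-0.00130567,  0.00141528, -0.00053888, -0.00028207, -0.00029502,
       -0.00067097]), 'tau': array([ 4.53948242e-04, -4.12283242e+01, -2.59739792e+01, -1.99386650e-04,
        4.18472802e-03,  2.43898836e-05]), 'eef_pos': array([231.84892427, 470.69193311, 202.63539851]), 'ee_rot': array([-2.76729422e-04,  2.26898846e-01,  9.73918109e-01, -5.95205110e-04]), 'force': array([-0.13217052,  0.12094057,  0.41193189]), 'wrist_torque': array([0.01568565, 0.03457173, 0.01089095]), 'grip_width': 1.0015526771148193}
18.700000000000003
scene orange_lid {'rect': [232.0, 156.0, 253.9, 179.1], 'confidence': 0.8} [527.37030795 123.98009565  80.        ]
top orange_lid {'rect': [182.5, 162.4, 210.3, 188.6], 'confidence': 0.56} [525.62175668 124.35427551  80.        ]
top blue_lid {'rect': [346.2, 174.7, 375.6, 198.7], 'confidence': 0.79} [ 514.71457269 -153.62776496   80.        ]
top blue_lid {'rect': [186.0, 164.7, 209.7, 189.6], 'confidence': 0.74} [522.86772067 121.76688084  80.        ]
orange_lid [526.44041366 124.05640316  80.12050087]
blue_lid [ 357.44499959   17.85735401 1024.        ]
[[-8.97033674e-01  4.41961461e-01 -8.09126295e-04]
 [ 4.41962119e-01  8.97033119e-01 -1.03378290e-03]
 [ 2.68920885e-04 -1.28494124e-03 -9.99999138e-01]]
```

View pics/both.png

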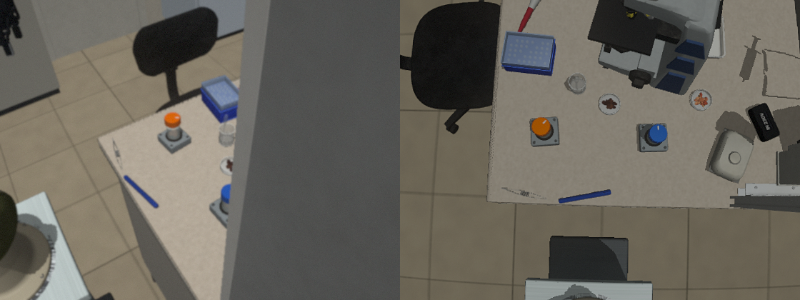

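drive_tool:
  series: "-0.4 -0.18 0 0 0 0 1;-0.8 -0.36 0 0 0 0 1;-1 -0.43 0 0 0 0 1;-1 -0.43 0 0 0 0 1"

```text
time_s: 0.7
eef_pos: [318.9, 369.4, 203.0]
ee_rot: [0.0, 0.229, 0.973, -0.0]
force: [-0.6, 0.7, 0.3]
grip_width: 0.999
```

drive_tool:
  series: "-0.4 -0.18 0 0 0 0 1;-0.8 -0.36 0 0 0 0 1;-1 -0.43 0 0 0 0 1;-1 -0.43 0 0 0 0 1"

```text
time_s: 1.1
eef_pos: [405.2, 267.8, 203.0]
ee_rot: [0.0, 0.231, 0.973, -0.001]
force: [-0.4, 0.6, 0.4]
grip_width: 1.0
```

drive_tool:
  series: "-0.4 -0.18 0 0 0 0 1;-0.8 -0.36 0 0 0 0 1;-1 -0.43 0 0 0 0 1;-1 -0.43 0 0 0 0 1;-1 -0.43 0 0 0 0 1"

```text
time_s: 1.6
eef_pos: [488.9, 168.5, 202.9]
ee_rot: [-0.0, 0.231, 0.973, -0.0]
force: [0.1, 0.6, 0.2]
grip_width: 0.999
```

```bash
cat > look.py <<'E'
from h import *
import sys
s=telemetry.sense();print(s['time_s'],s['eef_pos'],s['joints'],s['force'],s['wrist_torque'],s['grip_width'])
z=float(sys.argv[2]) if len(sys.argv)>2 else 85.
for n in('wrist','top'):
    p=eyes.capture(n)
    if n=='wrist' and len(sys.argv)>1: save(p,sys.argv[1])
    h=cv2.cvtColor(p['frame'],cv2.COLOR_RGB2HSV)
    m=cv2.inRange(h,(5,150,90),(22,255,255))
    k,l,st,c=cv2.connectedComponentsWithStats(m)
    for i in sorted(range(1,k),key=lambda i:-st[i,4])[:2]:
        x,y,w,hh,a=st[i]; print(n,st[i],at_z(p,x+w/2,y+hh/2,z))
    for r in nets.spot_in('orange_lid',p)[:1]:
        a=r['rect'];print(n,r,at_z(p,(a[0]+a[2])/2,(a[1]+a[3])/2,z))
T=np.array([526.4,124.1,z]) if len(sys.argv)<5 else np.array([float(sys.argv[3]),float(sys.argv[4]),z])
d=T+[0,0,ctrl.grip_depth*-1]-s['eef_pos']
Rm=rot(s).as_matrix();print('tool shift/120',Rm.T@d/120); print(Rm.round(4))
E
python3 look.py w1
```

```text
1.6 [488.90241844 168.51346998 202.88850391] [ 1.05494852e-01  2.96147053e-01  1.52112218e+00 -7.43783679e-04
  1.32478333e+00 -9.99292972e-01] [0.13061297 0.6318603  0.20524452] [-0.01450636 -0.0321133  -0.04116443] 0.9989982603764358
wrist [ 233  225   49   50 1790] [523.37245195 124.23561256  85.        ]
wrist {'rect': [230.9, 225.3, 283.2, 278.3], 'confidence': 0.67} [524.75878738 123.02420725  85.        ]
top [184 164  27  26 519] [522.22687226 121.70369493  85.        ]
top [421 140   9   7  29] [ 592.68937849 -265.20358514   85.        ]
top {'rect': [185.3, 165.7, 212.0, 188.7], 'confidence': 0.94} [521.94033881 119.75397446  85.        ]
tool shift/120 [-0.44542186 -0.18934902  1.13840139]
[[-8.935e-01  4.492e-01 -4.000e-04]
 [ 4.492e-01  8.934e-01 -8.000e-04]
 [-0.000e+00 -9.000e-04 -1.000e+00]]
```

View pics/w1.png

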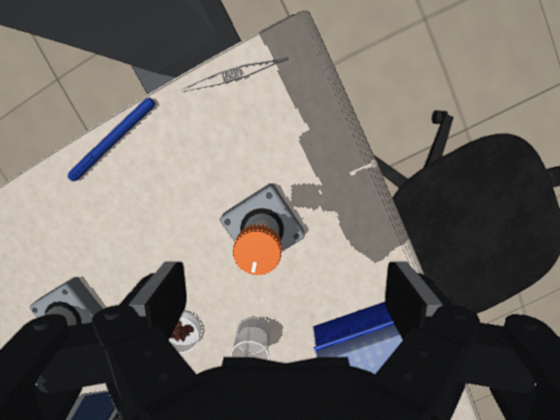

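drive_tool:
  series: "-0.3 -0.13 0.1 0 0 -0.3 1;-0.42 -0.19 0.2 0 0 -0.6 1;-0.42 -0.19 0.2 0 0 -0.9 1;-0.42 -0.19 0.2 0 0 -1 1;-0.42 -0.19 0.2 0 0 -1 1"

```text
time_s: 2.3
eef_pos: [523.1, 126.7, 179.4]
ee_rot: [0.0, -0.019, 1.0, -0.0]
force: [-0.0, -0.0, 0.0]
grip_width: 1.0
```

drive_tool:
  series: "0 0 0 0 0 -0.3 1;0 0 0 0 0 -0.6 1;0 0 0 0 0 -0.9 1;0 0 0 0 0 -1 1;0 0 0 0 0 -1 1"

```text
time_s: 2.8
eef_pos: [522.9, 127.4, 179.6]
ee_rot: [0.0, -0.265, 0.964, -0.001]
force: [-0.2, -0.0, 0.8]
grip_width: 1.001
```

drive_tool:
  series: "0 0 0 0 0 -0.3 1;0 0 0 0 0 -0.6 1;0 0 0 0 0 -0.9 1;0 0 0 0 0 -1 1;0 0 0 0 0 -1 1;0 0 0 0 0 -1 1"

```text
time_s: 3.4
eef_pos: [522.8, 127.6, 179.7]
ee_rot: [0.0, -0.494, 0.869, -0.001]
force: [0.6, -0.1, 0.1]
grip_width: 1.005
```

```bash
python3 look.py w2 93
```

```text
3.4 [522.80651206 127.61301567 179.7009637 ] [ 2.20208105e-02  3.60060445e-01  1.49511012e+00 -8.44348264e-04
  1.28551169e+00 -2.58283667e+00] [ 0.59218636 -0.08659507  0.0684412 ] [-0.06420031 -0.00745684 -0.02380435] 1.005418684397534
wrist [ 256  170   55   56 2303] [521.86994122 123.8347643   93.        ]
wrist {'rect': [257.2, 168.1, 312.4, 228.2], 'confidence': 0.98} [521.0552462  124.46183851  93.        ]
top [206 170   5  14  48] [521.32505391 102.32647944  93.        ]
top [421 141   9   6  26] [ 589.75677587 -262.69820679   93.        ]
top {'rect': [206.4, 170.5, 211.4, 182.1], 'confidence': 0.47} [522.52199583 101.71359088  93.        ]
tool shift/120 [ 0.00967624 -0.03964649  0.87839163]
[[-5.111e-01 -8.595e-01  9.000e-04]
 [-8.595e-01  5.111e-01 -8.000e-04]
 [ 2.000e-04 -1.200e-03 -1.000e+00]]
```

View pics/w2.png

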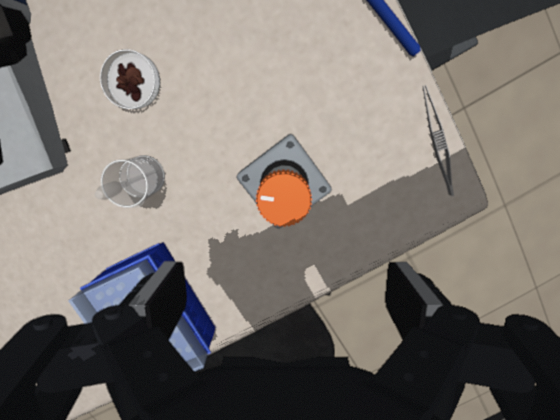

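drive_tool:
  series: "0.033 -0.012 0.3 0 0 0 1;0.033 -0.012 0.45 0 0 0 1;0.033 -0.012 0.45 0 0 0 1;0.033 -0.012 0.45 0 0 0 1"

```text
time_s: 4.0
eef_pos: [522.5, 123.3, 126.4]
ee_rot: [0.0, -0.495, 0.869, -0.001]
force: [-0.7, -0.8, -0.3]
grip_width: 0.999
```

```bash
python3 look.py w3 94
```

```text
4.0 [522.48661369 123.26803601 126.3500974 ] [ 1.37589619e-02  4.09368665e-01  1.57134193e+00 -8.94211857e-04
  1.15943104e+00 -2.59218970e+00] [-0.65968021 -0.768112   -0.27952864] [ 0.02695887  0.01921708 -0.02344143] 0.9992491786775155
wrist [ 252  187   68   71 3533] [521.47983767 123.02860657  94.        ]
wrist {'rect': [249.6, 187.0, 325.5, 258.1], 'confidence': 0.75} [520.65365624 123.55853923  94.        ]
top [421 141   9   6  27] [ 589.50069921 -262.38740856   94.        ]
top [420 130   3   6  13] [ 608.51974323 -255.7872546    94.        ]
tool shift/120 [-0.02257326 -0.02380485  0.42545903]
[[-5.101e-01 -8.601e-01  1.500e-03]
 [-8.601e-01  5.101e-01 -8.000e-04]
 [-1.000e-04 -1.700e-03 -1.000e+00]]
```

View pics/w3.png

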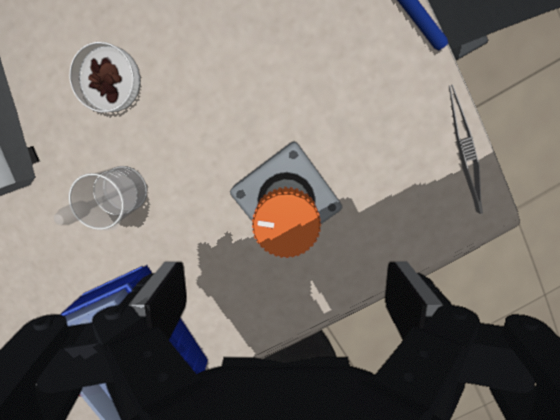

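drive_tool:
  series: "0.006 0.005 0.25 0 0 0 1;0.006 0.005 0.45 0 0 0 1;0.006 0.005 0.52 0 0 0 1;0.006 0.005 0.52 0 0 0 1;0.006 0.005 0.52 0 0 0 1"

```text
time_s: 4.7
eef_pos: [522.8, 123.0, 65.6]
ee_rot: [0.002, -0.495, 0.869, -0.002]
force: [0.0, 0.9, 0.1]
grip_width: 0.998
```

drive_tool:
  series: "0 0 0 0 0 0 0.6;0 0 0 0 0 0 0.4;0 0 0 0 0 0 0.2;0 0 0 0 0 0 0.2;0 0 0 0 0 0 0.2;0 0 0 0 0 0 0.2;0 0 0 0 0 0 0.2;0 0 0 0 0 0 0.2"
  newtons: 30

```text
time_s: 5.5
eef_pos: [522.1, 123.8, 66.8]
ee_rot: [0.002, -0.495, 0.869, -0.001]
force: [-8.1, 3.3, 13.8]
grip_width: 0.197
```

```bash
python3 look.py w4 94
```

```text
5.5 [522.10066843 123.81179871  66.7793559 ] [ 1.41470974e-02  4.82129516e-01  1.63545400e+00  4.69673904e-04
  1.02037436e+00 -2.59297779e+00] [-8.09830079  3.28289125 13.785789  ] [ 0.7229519   1.44195782 -0.00218502] 0.19706974979180145
wrist [ 238  211   93   95 4735] [520.92710209 121.97111098  94.        ]
wrist {'rect': [238.9, 207.3, 331.2, 307.9], 'confidence': 0.66} [520.47749153 121.71293875  94.        ]
top [424 141   6   6  22] [ 589.60846286 -265.01937805   94.        ]
top [420 130   3   7  14] [ 607.63880404 -255.76788832   94.        ]
tool shift/120 [-0.0204828  -0.02980803 -0.0708738 ]
[[-5.096e-01 -8.604e-01  3.600e-03]
 [-8.604e-01  5.096e-01  5.000e-04]
 [-2.200e-03 -2.900e-03 -1.000e+00]]
```

View pics/w4.png

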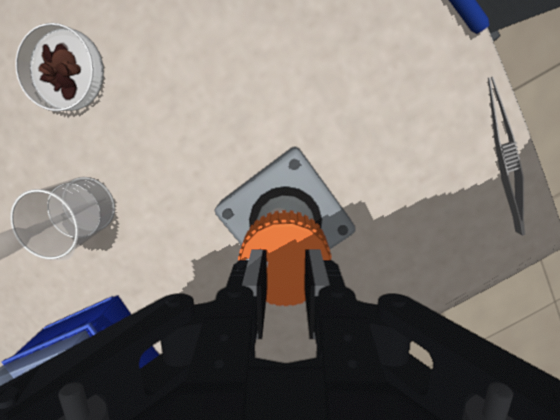

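```bash
python3 - <<'E'
from h import *
s=telemetry.sense();p=eyes.capture('wrist');V=np.array(p['view'])
K=np.array([[p['fx'],0,p['cx']],[0,p['fy'],p['cy']],[0,0,1.]])
F=np.diag([1,-1,-1.]);Rv=F@V[:3,:3];t=F@V[:3,3]
Rm=rot(s).as_matrix();e=s['eef_pos']
pts=[e+Rm@[0,y,z] for z in(0,-13,-18.7,-30) for y in(-8.5,8.5)]+[[521.5,123.1,z] for z in(78,86,96)]
q,_=cv2.projectPoints(np.array(pts),cv2.Rodrigues(Rv)[0],t,K,np.array(p['D'],float))
print(q.reshape(-1,2).round()); print(-V[:3,:3].T@V[:3,3])
save(p,'w5')
f=p['frame'][180:400,180:380];cv2.imwrite('pics/w5c.png',cv2.resize(f,(640,704))[:600,:,::-1])
E
```

```text
[[269. 242.]
 [300. 242.]
 [268. 251.]
 [301. 251.]
 [267. 256.]
 [302. 255.]
 [266. 265.]
 [303. 265.]
 [285. 248.]
 [285. 254.]
 [285. 263.]]
[487.79321237  67.68534393 238.51594033]
```

View pics/w5c.png

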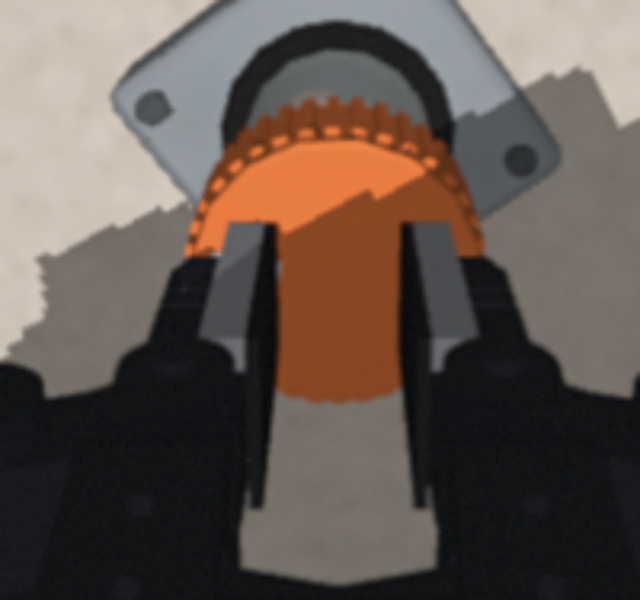

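The fingertips closed on top of the lid: they end higher than I assumed. I'll lift, open, go lower and check.

drive_tool:
  series: "0 0 -0.1 0 0 0 0.2;0 0 -0.2 0 0 0 0.6;0 0 -0.2 0 0 0 1;0 0 -0.2 0 0 0 1;0 0 -0.2 0 0 0 1;0 0 -0.2 0 0 0 1"

```text
time_s: 6.35
eef_pos: [521.8, 123.8, 90.3]
ee_rot: [0.001, -0.495, 0.869, -0.0]
force: [0.1, 0.3, 0.4]
grip_width: 0.995
```

```bash
python3 look.py w6 94; python3 - <<'E'
from h import *
p=eyes.capture('scene');f=p['frame'][60:240,150:330]
w=cv2.imread('pics/w6.png')[:,:,::-1][130:330,130:430]
a=cv2.resize(f,(400,400),interpolation=cv2.INTER_CUBIC);b=cv2.resize(w,(400,267))
b=np.vstack([b,np.zeros((133,400,3),np.uint8)])
cv2.imwrite('pics/m6.png',np.hstack([a,b])[:,:,::-1])
E
```

```text
6.35 [521.77307102 123.76888829  90.26444992] [ 1.40617054e-02  4.50606825e-01  1.61393146e+00  4.81067289e-04
  1.07432370e+00 -2.59297021e+00] [0.14638744 0.32143189 0.37233217] [0.03683142 0.02840704 0.01260043] 0.9947570434095986
wrist [ 244  200   81   84 5059] [521.12818762 122.57852557  94.        ]
wrist {'rect': [243.8, 200.2, 329.0, 285.4], 'confidence': 0.93} [520.49371337 123.48176573  94.        ]
top [421 141   9   6  27] [ 589.50069921 -262.38740856   94.        ]
top [420 130   3   7  14] [ 607.63880404 -255.76788832   94.        ]
tool shift/120 [-0.02180258 -0.03150476  0.1248096 ]
[[-5.097e-01 -8.604e-01  2.700e-03]
 [-8.604e-01  5.097e-01  5.000e-04]
 [-1.800e-03 -2.100e-03 -1.000e+00]]
```

View pics/m6.png

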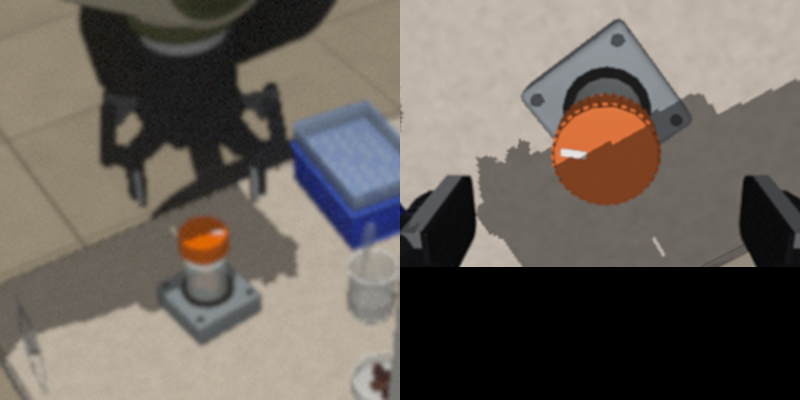

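drive_tool:
  series: "0.006 0 0.2 0 0 0 1;0.006 0 0.36 0 0 0 1;0.006 0 0.38 0 0 0 1;0.006 0 0.38 0 0 0 1;0.006 0 0.38 0 0 0 1"

```text
time_s: 7.1
eef_pos: [522.4, 123.2, 46.0]
ee_rot: [0.002, -0.495, 0.869, -0.001]
force: [-0.1, 0.4, 0.5]
grip_width: 1.0
```

drive_tool:
  series: "0 0 0 0 0 0 0.7;0 0 0 0 0 0 0.4;0 0 0 0 0 0 0.3;0 0 0 0 0 0 0.3;0 0 0 0 0 0 0.3;0 0 0 0 0 0 0.3;0 0 0 0 0 0 0.3"
  newtons: 30

```text
time_s: 7.8
eef_pos: [522.4, 123.4, 46.6]
ee_rot: [0.002, -0.495, 0.869, -0.001]
force: [-1.5, 0.4, 6.6]
grip_width: 0.502
```

Gripped (0.50 ≈ 43 mm). Turning clockwise.

drive_tool:
  series: "0 0 0.001 0 0 0.25 0.3;0 0 0.002 0 0 0.5 0.3;0 0 0.004 0 0 0.75 0.3;0 0 0.005 0 0 1 0.3;0 0 0.005 0 0 1 0.3;0 0 0.005 0 0 1 0.3"

```text
time_s: 8.4
eef_pos: [522.5, 123.2, 46.1]
ee_rot: [0.003, -0.266, 0.964, -0.0]
force: [-1.0, -1.5, 0.5]
grip_width: 0.502
```

```bash
python3 look.py w7 94; python3 - <<'E'
import cv2,numpy as np
a=cv2.imread('pics/w6.png')[150:350,180:380];b=cv2.imread('pics/w7.png')[150:350,180:380]
cv2.imwrite('pics/m7.png',cv2.resize(np.hstack([a,b]),(800,400)))
E
```

```text
8.4 [522.51454065 123.24645022  46.0703423 ] [ 1.30426339e-02  5.11323019e-01  1.65284014e+00  5.17754699e-04
  9.71908971e-01 -2.09730519e+00] [-0.99161663 -1.52101505  0.5080651 ] [-0.24175407  0.04021602 -0.07875984] 0.5023117690680229
wrist [ 233  224  106  107 8575] [518.7168277  122.71881018  94.        ]
wrist {'rect': [230.9, 223.3, 339.2, 330.5], 'confidence': 0.66} [518.68315365 122.25242512  94.        ]
top [421 141   9   6  26] [ 589.50069921 -262.38740856   94.        ]
top [420 130   3   6  13] [ 608.51974323 -255.7872546    94.        ]
tool shift/120 [-0.03265104 -0.01110818 -0.24339464]
[[-8.581e-01 -5.135e-01  5.500e-03]
 [-5.135e-01  8.581e-01  5.000e-04]
 [-5.000e-03 -2.400e-03 -1.000e+00]]
```

View pics/m7.png

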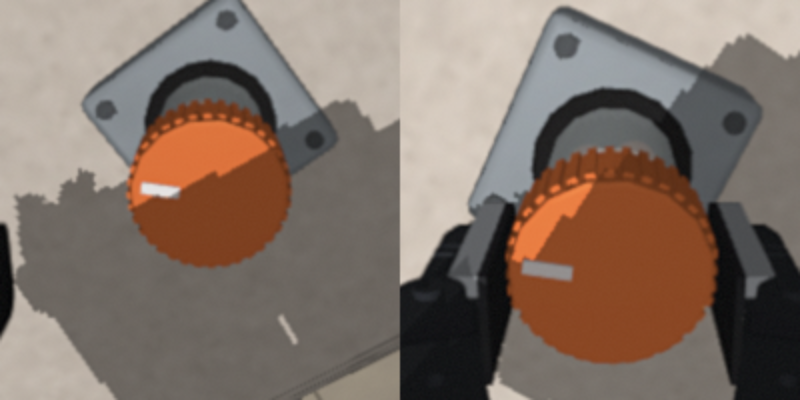

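The index line kept its place in the gripper while the block turned, so the lid turns with the fingers.

drive_tool:
  series: "0 0 0.001 0 0 0.25 0.3;0 0 0.002 0 0 0.5 0.3;0 0 0.004 0 0 0.75 0.3;0 0 0.005 0 0 1 0.3;0 0 0.005 0 0 1 0.3"

```text
time_s: 9.1
eef_pos: [522.6, 123.1, 45.4]
ee_rot: [0.003, -0.019, 1.0, 0.0]
force: [0.9, -2.7, 1.1]
grip_width: 0.499
```

drive_tool:
  series: "0 0 0.001 0 0 0.25 0.3;0 0 0.002 0 0 0.5 0.3;0 0 0.004 0 0 0.75 0.3;0 0 0.005 0 0 1 0.3;0 0 0.005 0 0 1 0.3"

```text
time_s: 9.6
eef_pos: [522.5, 122.9, 44.8]
ee_rot: [0.003, 0.228, 0.974, 0.0]
force: [-0.3, -3.0, 0.5]
grip_width: 0.499
```

drive_tool:
  series: "0 0 0.001 0 0 0.25 0.3;0 0 0.002 0 0 0.5 0.3;0 0 0.004 0 0 0.75 0.3;0 0 0.005 0 0 1 0.3;0 0 0.005 0 0 1 0.3"

```text
time_s: 10.1
eef_pos: [522.3, 122.8, 44.2]
ee_rot: [0.002, 0.46, 0.888, 0.001]
force: [-0.9, -2.5, 1.3]
grip_width: 0.5
```

drive_tool:
  series: "0 0 0.001 0 0 0.25 0.3;0 0 0.002 0 0 0.5 0.3;0 0 0.004 0 0 0.75 0.3;0 0 0.005 0 0 1 0.3;0 0 0.005 0 0 1 0.3"

```text
time_s: 10.6
eef_pos: [522.1, 122.8, 43.5]
ee_rot: [0.002, 0.663, 0.748, 0.001]
force: [-1.5, -1.9, 1.3]
grip_width: 0.501
```

```bash
python3 look.py w8 94
```

```text
10.6 [522.14901056 122.75456324  43.52426662] [ 1.25920475e-02  5.14967948e-01  1.65492455e+00 -5.56736372e-04
  9.67429474e-01 -1.07214822e-01] [-1.45505587 -1.86727617  1.26576311] [-0.47303896  0.36659246 -0.07115917] 0.5006594354186525
wrist [ 233  224  106  108 8572] [521.89724079 130.07681761  94.        ]
top [421 141   9   6  27] [ 589.50069921 -262.38740856   94.        ]
top [420 130   3   7  14] [ 607.63880404 -255.76788832   94.        ]
tool shift/120 [ 0.00664411  0.03762422 -0.26464839]
[[-1.198e-01  9.928e-01  4.300e-03]
 [ 9.928e-01  1.198e-01 -4.000e-04]
 [-9.000e-04  4.200e-03 -1.000e+00]]
```

Forces are small; continuing.

drive_tool:
  series: "0 0 0.001 0 0 0.25 0.3;0 0 0.002 0 0 0.5 0.3;0 0 0.004 0 0 0.75 0.3;0 0 0.005 0 0 1 0.3;0 0 0.005 0 0 1 0.3"

```text
time_s: 11.3
eef_pos: [522.0, 122.8, 42.9]
ee_rot: [0.001, 0.828, 0.561, 0.002]
force: [-2.9, -2.0, 2.0]
grip_width: 0.5
```

drive_tool:
  series: "0 0 0.001 0 0 0.25 0.3;0 0 0.002 0 0 0.5 0.3;0 0 0.004 0 0 0.75 0.3;0 0 0.005 0 0 1 0.3;0 0 0.005 0 0 1 0.3"

```text
time_s: 11.8
eef_pos: [521.9, 122.9, 42.2]
ee_rot: [0.001, 0.94, 0.341, 0.002]
force: [-1.3, -2.0, 2.9]
grip_width: 0.498
```

drive_tool:
  series: "0 0 0.001 0 0 0.25 0.3;0 0 0.002 0 0 0.5 0.3;0 0 0.004 0 0 0.75 0.3;0 0 0.005 0 0 1 0.3;0 0 0.005 0 0 1 0.3"

```text
time_s: 12.3
eef_pos: [521.8, 123.1, 41.6]
ee_rot: [0.0, 0.995, 0.1, 0.002]
force: [-1.6, -1.1, 1.9]
grip_width: 0.506
```

drive_tool:
  series: "0 0 0.001 0 0 0.25 0.3;0 0 0.002 0 0 0.5 0.3;0 0 0.004 0 0 0.75 0.3;0 0 0.005 0 0 1 0.3;0 0 0.005 0 0 1 0.3"

```text
time_s: 12.8
eef_pos: [521.8, 123.2, 41.0]
ee_rot: [-0.0, 0.989, -0.146, 0.002]
force: [-1.7, -0.5, 1.7]
grip_width: 0.504
```

drive_tool:
  series: "0 0 0.001 0 0 0.25 0.3;0 0 0.002 0 0 0.5 0.3;0 0 0.004 0 0 0.75 0.3;0 0 0.005 0 0 1 0.3;0 0 0.005 0 0 1 0.3"

```text
time_s: 13.3
eef_pos: [521.9, 123.3, 40.4]
ee_rot: [-0.001, 0.923, -0.384, 0.002]
force: [-0.3, -0.9, 0.9]
grip_width: 0.503
```

```bash
python3 look.py w9 94
```

```text
13.3 [521.93404545 123.34050112  40.41436998] [1.31018178e-02 5.19513287e-01 1.65733130e+00 8.25805786e-04
 9.60803879e-01 2.37102250e+00] [-0.27604816 -0.90883037  0.94433336] [-0.05228651  0.22082297 -0.07100965] 0.502965412392767
wrist [ 233  224  106  108 8589] [527.1463798  119.77417293  94.        ]
wrist {'rect': [233.1, 222.1, 339.7, 332.2], 'confidence': 0.65} [527.29209931 119.40890553  94.        ]
top [421 141   9   6  26] [ 589.50069921 -262.38740856   94.        ]
top [420 130   3   7  14] [ 607.63880404 -255.76788832   94.        ]
tool shift/120 [ 0.02242967 -0.03179909 -0.29056019]
[[ 7.055e-01 -7.087e-01  3.900e-03]
 [-7.087e-01 -7.055e-01  7.000e-04]
 [ 2.300e-03 -3.300e-03 -1.000e+00]]
```

drive_tool:
  series: "0 0 0 0 0 0 0.6;0 0 0 0 0 0 0.9;0 0 0 0 0 0 0.9;0 0 0 0 0 0 0.9"

```text
time_s: 13.9
eef_pos: [522.0, 123.3, 40.4]
ee_rot: [-0.001, 0.923, -0.384, 0.002]
force: [-0.3, 0.2, 0.9]
grip_width: 0.896
```

drive_tool:
  series: "0 0 0 0 0 -0.3 0.9;0 0 0 0 0 -0.6 0.9;0 0 0 0 0 -0.9 0.9;0 0 0 0 0 -1 0.9;0 0 0 0 0 -1 0.9"

```text
time_s: 14.4
eef_pos: [522.0, 123.3, 40.4]
ee_rot: [-0.001, 0.99, -0.143, 0.002]
force: [-0.7, 0.0, -0.2]
grip_width: 0.902
```

drive_tool:
  series: "0 0 0 0 0 -0.3 0.9;0 0 0 0 0 -0.6 0.9;0 0 0 0 0 -0.9 0.9;0 0 0 0 0 -1 0.9;0 0 0 0 0 -1 0.9"

```text
time_s: 14.9
eef_pos: [522.0, 123.3, 40.5]
ee_rot: [-0.0, 0.994, 0.106, 0.002]
force: [0.7, -0.0, -0.6]
grip_width: 0.901
```

drive_tool:
  series: "0 0 0 0 0 -0.3 0.9;0 0 0 0 0 -0.6 0.9;0 0 0 0 0 -0.9 0.9;0 0 0 0 0 -1 0.9;0 0 0 0 0 -1 0.9"

```text
time_s: 15.4
eef_pos: [522.0, 123.3, 40.4]
ee_rot: [0.0, 0.938, 0.347, 0.002]
force: [-0.2, 0.0, -0.4]
grip_width: 0.899
```

drive_tool:
  series: "0 0 0 0 0 -0.3 0.9;0 0 0 0 0 -0.6 0.9;0 0 0 0 0 -0.9 0.9;0 0 0 0 0 -1 0.9;0 0 0 0 0 -1 0.9"

```text
time_s: 15.9
eef_pos: [522.1, 123.3, 40.4]
ee_rot: [0.001, 0.823, 0.567, 0.002]
force: [0.6, -1.4, 0.4]
grip_width: 0.9
```

drive_tool:
  series: "0 0 0 0 0 0 0.7;0 0 0 0 0 0 0.4;0 0 0 0 0 0 0.3;0 0 0 0 0 0 0.3;0 0 0 0 0 0 0.3;0 0 0 0 0 0 0.3;0 0 0 0 0 0 0.3"
  newtons: 30

```text
time_s: 16.6
eef_pos: [522.2, 123.3, 40.7]
ee_rot: [0.001, 0.824, 0.567, 0.002]
force: [-0.4, -0.4, 4.1]
grip_width: 0.499
```

```bash
python3 look.py w10 94
```

```text
16.6 [522.24873009 123.27473787  40.65040893] [1.30080984e-02 5.19282223e-01 1.65695595e+00 7.36423390e-04
 9.60583733e-01 3.76958779e-01] [-0.36899293 -0.3607395   4.08883745] [-0.126966   -0.00230926 -0.05589081] 0.49929496191506334
wrist [ 233  225  106  107 8519] [525.08206303 131.29331648  94.        ]
wrist {'rect': [232.9, 223.2, 338.6, 332.0], 'confidence': 0.65} [525.12914929 131.68641816  94.        ]
top [421 141   9   6  26] [ 589.50069921 -262.38740856   94.        ]
top [420 130   3   7  13] [ 607.63880404 -255.76788832   94.        ]
tool shift/120 [ 0.01942306  0.03108805 -0.28857392]
[[ 3.564e-01  9.343e-01  4.800e-03]
 [ 9.343e-01 -3.564e-01  7.000e-04]
 [ 2.300e-03  4.200e-03 -1.000e+00]]
```

```bash
cat > s.py <<'E'
from h import *
s=telemetry.sense();m=rot(s).as_matrix()
print(s['time_s'],s['eef_pos'].round(1),'f',s['force'].round(1),'m',s['wrist_torque'].round(3),'j6',s['joints'][5].round(3),'yaw',np.arctan2(m[1,1],m[0,1]).round(3),s['grip_width'])
E
echo ok
```

```text
ok
```

drive_tool:
  series: "0 0 0.001 0 0 0.2 0.3;0 0 0.002 0 0 0.4 0.3;0 0 0.004 0 0 0.6 0.3;0 0 0.005 0 0 0.8 0.3;0 0 0.005 0 0 0.8 0.3"

```text
time_s: 17.3
eef_pos: [522.3, 123.2, 40.1]
ee_rot: [0.001, 0.92, 0.392, 0.002]
force: [-0.2, -1.2, 4.1]
grip_width: 0.5
```

```bash
python3 s.py
```

```text
17.3 [522.3 123.2  40.1] f [-0.2 -1.2  4.1] m [-0.254  0.    -0.115] j6 0.778 yaw -0.765 0.49978268851776403
```

drive_tool:
  series: "0 0 0.001 0 0 0.2 0.3;0 0 0.002 0 0 0.4 0.3;0 0 0.003 0 0 0.4 0.3"

```text
time_s: 17.6
eef_pos: [522.3, 123.1, 39.9]
ee_rot: [0.001, 0.954, 0.3, 0.002]
force: [-0.5, -1.8, 5.8]
grip_width: 0.505
```

```bash
python3 s.py
```

```text
17.6 [522.3 123.1  39.9] f [-0.5 -1.8  5.8] m [-0.284  0.143  0.539] j6 0.975 yaw -0.962 0.5049314987744096
```

drive_tool:
  series: "0 0 0.001 0 0 0.2 0.3;0 0 0.002 0 0 0.4 0.3;0 0 0.003 0 0 0.4 0.3"

```text
time_s: 17.9
eef_pos: [523.0, 123.3, 39.7]
ee_rot: [0.001, 0.979, 0.205, 0.003]
force: [2.1, 0.8, 3.8]
grip_width: 0.507
```

```bash
python3 s.py
```

```text
17.9 [523.  123.3  39.7] f [2.1 0.8 3.8] m [ 0.038 -0.399  0.587] j6 1.172 yaw -1.158 0.506566277086014
```

The moment jumped from −0.1 to about 0.55 N m and stayed there with the pads slipping: the hard stop. I'll confirm with one firmer push, then release.

drive_tool:
  series: "0 0 0 0 0 0 0.3;0 0 0 0 0 0 0.3;0 0 0 0 0 0.15 0.3;0 0 0 0 0 0.3 0.3;0 0 0 0 0 0.3 0.3"
  newtons: 45

```text
time_s: 18.4
eef_pos: [524.6, 123.6, 40.0]
ee_rot: [0.0, 0.991, 0.132, 0.006]
force: [9.1, 2.1, -0.2]
grip_width: 0.497
```

```bash
python3 s.py
```

```text
18.4 [524.6 123.6  40. ] f [ 9.1  2.1 -0.2] m [ 0.39  -1.392  0.764] j6 1.32 yaw -1.307 0.49659211585808904
```

drive_tool:
  series: "0 0 0 0 0 0 0.6;0 0 0 0 0 0 1;0 0 0 0 0 0 1;0 0 0 0 0 0 1;0 0 0 0 0 0 1"

```text
time_s: 18.9
eef_pos: [524.4, 123.6, 39.9]
ee_rot: [0.0, 0.991, 0.132, 0.005]
force: [-0.3, 0.4, -0.1]
grip_width: 0.997
```

drive_tool:
  series: "0 0 -0.2 0 0 0 1;0 0 -0.5 0 0 0 1;0 0 -0.8 0 0 0 1;0 0 -1 0 0 0 1;0 0 -1 0 0 0 1"

```text
time_s: 19.4
eef_pos: [524.6, 123.6, 163.2]
ee_rot: [0.001, 0.991, 0.132, 0.008]
force: [1.3, 0.3, 0.3]
grip_width: 1.001
```

drive_tool:
  series: "0.2 0 -0.2 0 0 0 1;0.5 0 -0.2 0 0 0 1;0.8 0 -0.2 0 0 0 1;1 0 -0.2 0 0 0 1;1 0 -0.2 0 0 0 1;1 0 -0.2 0 0 0 1"

```text
time_s: 20.0
eef_pos: [639.5, 154.9, 187.8]
ee_rot: [0.001, 0.991, 0.132, 0.007]
force: [-0.1, 0.3, 0.0]
grip_width: 1.0
```

```bash
python3 s.py; python3 - <<'E'
from h import *
p=eyes.capture('scene');f=p['frame'][120:240,180:320];a=cv2.resize(f,(400,343),interpolation=cv2.INTER_CUBIC)
t=eyes.capture('top');b=cv2.resize(t['frame'][140:220,160:400],(400,133));w=eyes.capture('wrist');c=cv2.resize(w['frame'],(400,300))
im=np.zeros((450,800,3),np.uint8);im[:343,:400]=a;im[:133,400:]=b;im[140:440,400:]=c
cv2.imwrite('pics/end.png',im[:,:,::-1])
E
```

```text
20.0 [639.5 154.9 187.8] f [-0.1  0.3  0. ] m [ 0.006 -0.006  0.011] j6 1.366 yaw -1.306 0.9998910669878158
```

View pics/end.png

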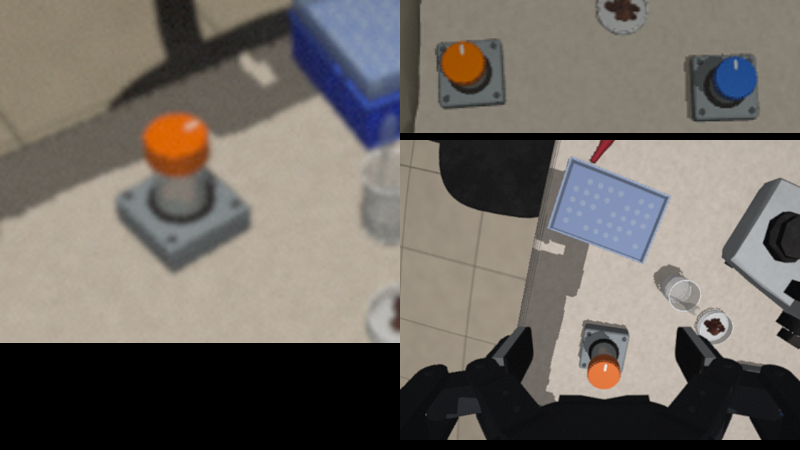

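In the top view the orange lid's white line points straight up (ahead, +x), like the line on the closed blue lid. The gripper is clear and nothing else has moved, so I'm handing in.

```bash
python3 -c "
from rig import ctrl;print(ctrl.finish_job())"
```

```text
the job is handed in; nothing more can be done
None
```

I screwed the orange lid on clockwise by about 5.5 rad, using two grips with one regrip between, until it hit the hard stop. I then let go and moved clear, and handed the job in at about 20 s.

- **Hard stop:** the wrist moment jumped from about 0.1 to 0.55 N m and held there while the pads slipped. With a firmer 45 N grip it only rose to 0.76 N m.
- **Final pictures:** the orange lid's index line points the same way as the closed blue lid's. I never touched the blue jar. The gripper is open and clear, and the force reads about zero.
- **Failed first grip:** the first grasp was too high. The fingertips closed on top of the orange lid, pressing with about 14 N. They seemed to end roughly 30 mm short of the stated TCP, so I lifted, went lower and gripped properly.
- **Last push:** during the firmer push the tool drifted about 2 mm sideways with a side force of about 9 N, which went to zero on release.

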